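Free the pawl of the lunchbox lift with a spoon handle and let the shelf down

TASK

The red lunchbox sits on a small ratchet lift, held up by a red sprung catch. Pick up the yellow spoon, slip its handle end under the catch's cross-bar, gently raise the catch just clear of the teeth without forcing it against its stop, and keep it raised until the shelf with the lunchbox has sunk all the way down; then lay the spoon back in the notches of its white rest and let go. Touch the lift with the spoon only, and leave the lunchbox, bottle, jar and muffin cups alone.

Things in the scene. Friction and masses are not known exactly. Their poses are not given: they have to be found in the camera images.
- lift: White ratchet lift, fixed. Origin on the block midway between its two upright steel posts (14 mm thick, 100 mm apart along y, 314 mm high over all). Its x axis is level and points from the red catch through the posts to the shelf. Base plate 12 mm thick, x = -55 to +205 mm, y = +-75 mm. The space below the catch's fork, from outside (-x) up to x = -45 mm, is free down to base plate or block.
- bar_mid (a point): Middle of the underside of the catch's cross-bar at rest for the MIDDLE setting of its fork: lift x = -79 mm, 155 mm above the block; axes as the lift's. Bar: round, 10 mm thick, 64 mm long along y, on two fork arms 48 mm apart inside. The fork is set at any angle that puts the bar 10 mm lower to 10 mm higher: this is NOT measured; find the real bar by eye or feel.
- catch_mid (a point): The catch's turning axis (parallel to y), 160 mm above the block, 70 mm from the bar. Raising the bar pulls the nose out of the rack: the shelf is freed when the bar has risen about 11 mm from rest; a hard stop follows at about 14 mm. Spring and jammed nose take 1 to 4 N upwards at the bar. Over 6 N between spoon and lift bends the catch: not allowed.
- shelf (a joint): Height of the shelf above its bottom stop, m: 0.1 at the start (settled on the catch), 0 when fully down. When freed it sinks by itself on a damper at 20 to 50 mm/s; if the bar is let down early the nose catches the next tooth (28 mm apart).
- shelf_top (a point): Centre of the shelf's upper face (180 x 140 mm, rim 12 mm high); 26 mm above the block when fully down; axes as the lift's.
- spoon_center (a point): Centre of the loose yellow plastic spoon (60 g), mid height of its grip block: 62 mm long (spoon's x), 14 wide (y), 22 high (z). To +x a round rod (the handle end) 10 mm thick on the centre line ends at x = +118 mm; to -x a neck 10 x 10 mm, then a bowl 50 mm across centred at x = -94 mm. It starts level in its rest, 45 mm above the block, rod end pointing roughly the lift's +x way.
- rest_seat (a point): Where the spoon's centre lies when in its fixed white ceramic rest, 45 mm above the block; x along the spoon. Base 210 x 62 x 8 mm; two notched supports (12 mm long) at x = +-52 mm carry rod and neck at 40 mm; notches about 20 mm wide at the bottom, flared, cheeks up to 60 mm above the block.
- lunchbox_center (a point): Centre of the closed red lunchbox (153 x 115 x 61 mm, 0.19 to 0.35 kg), loose on the shelf.
- bottle_center (a point): Centre of the aluminium drink bottle, 68 mm across, 200 mm high, standing.
- jar_center (a point): Centre of the glass clip jar, 84 mm across, 110 mm high, standing.
- cups_center (a point): Centre of two stacked orange silicone muffin cups, 74 mm across, 46 mm high.
Not all that is in view belongs to the job. Of the things shaped like the part that bears lunchbox_center, the red one is meant.

How it is judged (in metres and radians):
On the way, in this order (a step that is already met when the one before it is completed fails the run):
1. the spoon holds the catch up and the shelf has begun to sink (value of joint shelf below 0.082 m and contact force between spoon and lift above 0.5 N), for 0.05 s.
2. the shelf is all the way down while the spoon still holds the catch (value of joint shelf below 0.006 m and contact force between spoon and lift above 0.3 N), for 0.2 s.
At the end, for the whole second after the job is handed in: The shelf is down (within 6 mm of its bottom stop), the lunchbox still sits level on it (within 20 mm of its centre), and the spoon lies still and released in the notches of its rest (centre within 25 mm along, 8 mm in height, 0.15 rad) (value of joint shelf below 0.006 m and horizontal distance between lunchbox_center and shelf_top below 0.02 m and z of lunchbox_center in the frame of shelf_top below 0.04 m and angle between lunchbox_center's own z axis and vertical below 0.1 rad and horizontal distance between spoon_center and rest_seat below 0.025 m and z of spoon_center in the frame of rest_seat between -0.008 and 0.008 m and angle between the x axis of spoon_center and the x axis of rest_seat, either way round below 0.15 rad and linear speed of spoon below 0.02 m/s and contact force between spoon and lift below 0.05 N); the robot touches nothing.
It fails at once if the catch is forced: more than 6 N between spoon and lift (contact force between spoon and lift above 6 N).
It fails at once if the robot itself touches the lift (contact force between any of the fingers, the arm and lift above 1 N).
It fails at once if the lunchbox is touched by the robot or the spoon (contact force between any of the fingers, the arm, spoon and lunchbox above 1 N).
It fails at once if the bottle, the jar or the muffin cups are moved more than 30 mm or tipped ((distance of bottle_center from where it was at the start of the episode above 0.03 m or angle between bottle_center's own z axis and vertical above 0.35 rad) or (distance of jar_center from where it was at the start of the episode above 0.03 m or angle between jar_center's own z axis and vertical above 0.35 rad) or (distance of cups_center from where it was at the start of the episode above 0.03 m or angle between cups_center's own z axis and vertical above 0.35 rad)).
It also fails if it takes over 69 s, if anything falls off the work surface, if the arm or the gripper's body presses on something with over 40 N, if the wrist force passes 120 N, or if a joint passes its speed limit or range.

ROBOT

A 7-joint arm with a two-finger parallel gripper is mounted at the origin on the work surface. World frame = base frame: x ahead of the robot, y to its left, z up, the work surface at z = 0. Lengths are in mm, angles in rad, forces in N, time in s.
With the tool pointing down it reaches from about 425 to 875 mm from the base axis. Payload 8.4 kg.
Tool frame: the origin (TCP) lies midway between the tips of the shut fingers; the grasp point (between the pads) lies 19 mm behind it (r.grip_depth is the distance from the TCP to the grasp point, in mm); z points along the fingers, y is the line along which they close (so a half turn about z gives the same grasp; the last joint's range is limited). The gripper opens to 87 mm and grips with 3 to 60 N. Pads are 19 mm wide; open, the fingers measure 117 mm over their backs; the gripper's body (75 mm by 190 mm) begins 51 mm behind the grasp point.
Start: joints at [1.107, 0.333, 0.04, 1.465, -0.013, 1.343, -0.059], TCP at [231.872, -607.206, 222.546] pointing down, gripper open.
Joint ranges: [-2.58, 2.58], [-0.38, 2.09], [-1.3, 1.39], [0.25, 2.4], [-1.5, 4.64], [0.08, 2.09], [-2.65, 2.65]. Speed limits (rad/s): [2.22, 2.22, 2.79, 2.79, 3.14, 3.14, 3.14].

INTERFACE

Orientations are given as a 3x3 rotation matrix whose columns are the frame's x, y, z axes.
In Python, from workcell import r gives the robot as it stands. The module is installed in compiled form; this text tells all that it offers.
- The arm moves only by the shell command python3 -m handwheel 'ROWS' [FORCE]. ROWS is JSON, a list of rows, each a list of 3 entries, a list of its own where there are three numbers: the turn, a rotation vector about the tool's x, y, z in degrees, then the shift along the tool's x, y, z in mm, then the finger opening in mm, from 0 to 87. A call has 1 to 8 rows; each row shifts and turns the commanded pose from where the row before left it, along the tool's axes as they then stand; what a row does not reach is not made up. A row lasts 1/8 s, in which the tool goes at most 62.5 mm and 10.7 degrees, less where a joint would pass 70% of its speed; a pose out of reach is approached as far as the arm can. A call with a gripper value outside its range is refused whole. The fingers move at their own pace and stop on an object; FORCE is the grip in N (left out, the last holds). Time passes only in rows, so rows that do not move let the fingers close. It gives the time, the measured TCP pose, the force, the opening and the grip force at its end, in the units of the state.
- r.state(): the state, without advancing time (a new reading comes with each control period).
- r.capture(name): name is "scene" or "side" or "wrist"; returns a dict with "frame" (420x560x3 uint8, red, green, blue), "depth" (420x560 float32, mm along the optical axis (not along the pixel's ray), 0 where there is no reading), "fx", "fy", "cx", "cy" (pixels), "xyz" and "orientation" of the camera in the world. Camera axes: x right, y up, looking along -z (the intrinsics and any distortion apply to the point x, -y, -z); pixel columns grow to the right and rows downward; lengths in mm; the calibration is good to about 2 mm. A picture is of the moment at which its call begins.
- r.finish_job(): hands the job in; it is judged then, once.
The state is a dict: "clock": time; "q": joint angles; "joint_velocities": joint speeds; "effort": joint torques, N m; "ee_pos": TCP position; "orientation": TCP orientation; "wrist_force": force on the tool from outside, world axes, zero at the start; "moment": the same for the moment, N m; "gripper_width": finger opening in mm; "grasp_force": force on a finger pad.
Only numpy, scipy, OpenCV 4.12 (cv2) and the standard library are available. Lean on these libraries where they do the work, as an engineer would, in place of code of your own. Each camera call takes 0.05 s, during which the arm holds its last target. There are 200 camera calls.

## Working session

There is one attempt and no reset: what is moved stays moved. The work goes in short steps, Python scripts to look and compute and a shell command to move; the robot and the scene stay as the last step left them, time stands still between calls to the robot, and variables do not carry over. Pictures are saved under pics/ and viewed, at most 10 in all, crops included, and the job is handed in when it is done.

```bash
mkdir -p pics
cat > h.py <<'E'
import numpy as np, cv2
from workcell import r
def snap(n,f):
    c=r.capture(n); cv2.imwrite(f'pics/{f}.png',c['frame'][:,:,::-1]); np.savez(f'pics/{f}.npz',**c); return c
def pts(c):
    d=np.array(c['depth'],float); v,u=np.mgrid[:d.shape[0],:d.shape[1]]
    p=np.stack([(u-c['cx'])/c['fx']*d,-(v-c['cy'])/c['fy']*d,-d],-1)
    return p@np.array(c['orientation']).T+np.array(c['xyz'])
def ld(f): return dict(np.load(f'pics/{f}.npz'))
E
python3 - <<'E'
from h import *
a=snap('scene','s0');b=snap('side','d0');w=snap('wrist','w0')
cv2.imwrite('pics/all0.png',cv2.resize(np.hstack([a['frame'],b['frame']])[:,:,::-1],(800,300)))
for c in(a,b,w):print(c['xyz'],c['orientation'],c['fx'],c['cx'],c['cy'],[k for k in c])
E
```

```text
[1061.26841742 -385.17093871  978.45402937] [[ 0.67129108 -0.5835671   0.45696579]
 [ 0.74099142  0.51397875 -0.43215454]
 [ 0.01732047  0.62870922  0.77744757]] 480.92645050290434 277.84314006061317 209.20486188397663 ['frame', 'depth', 'fx', 'fy', 'cx', 'cy', 'xyz', 'orientation']
[ 182.97777414  -10.04835888 1315.64190465] [[ 0.24512273  0.92298715 -0.29666406]
 [-0.96949094  0.2338288  -0.0735623 ]
 [ 0.00147154  0.30564491  0.95214444]] 468.3073926737562 277.7098067557273 210.44949234286733 ['frame', 'depth', 'fx', 'fy', 'cx', 'cy', 'xyz', 'orientation']
[ 299.41144198 -581.69983866  384.74188975] [[ 0.35700884  0.90015139  0.2495439 ]
 [-0.93409808  0.34470063  0.0929637 ]
 [-0.00233654 -0.26628734  0.96389086]] 355.94609237342826 281.37132536743957 210.18620155545022 ['frame', 'depth', 'fx', 'fy', 'cx', 'cy', 'xyz', 'orientation']
```

View pics/s0.png

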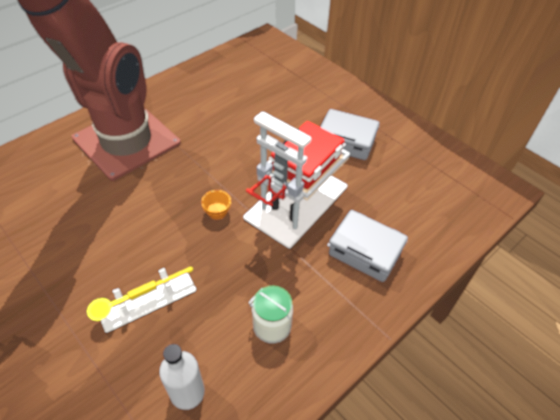

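View pics/d0.png

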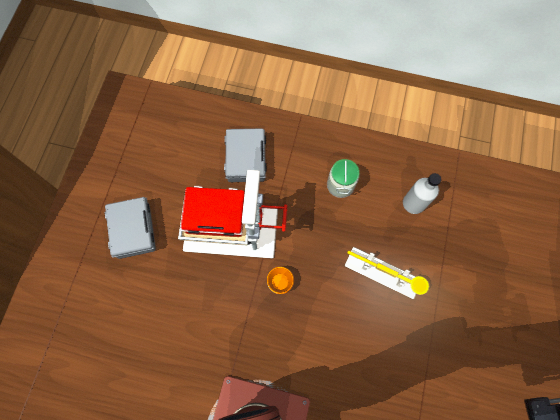

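The scene view shows:
- The yellow spoon in its rest, with the grip at about (142,288) and the bowl at (100,309).
- The red catch at (265,190) and the red lunchbox at (318,150).
- Two grey boxes at (350,135) and (368,245), both decoys.
- The cups at (216,205), the jar at (272,312) and the bottle at (182,378).

In the side view the catch is at (275,217) and the spoon at (388,270).

Candidates:
- Lunchbox: red (318,150), grey (350,135) and (368,245). I choose red.
- Spoon: the only yellow object, at (142,288).
- Catch: the red fork at (265,190), not the red lunchbox.

Run:
```python
from h import *
for f in('s0','d0'):
    c=ld(f);P=pts(c);hsv=cv2.cvtColor(c['frame'],cv2.COLOR_RGB2HSV);ok=c['depth']>0
    H,S,V=[hsv[...,i].astype(int) for i in range(3)]
    y=(H>24)&(H<34)&(S>150)&(V>130)&ok&(P[...,2]>30)&(P[...,2]<75)
    q=P[y];m,ax=cv2.PCACompute(q.astype(np.float32)[:,:2],mean=None)
    t=(q[:,:2]-m)@ax[0]; print(f,'spoon n',len(q),'mean',m,'ax',ax[0],'range',t.min(),t.max(),'ends',m+ax[0]*t.min(),m+ax[0]*t.max(),'z',np.percentile(q[:,2],[5,50,95]))
    # line through rod part only
    red=((H<6)|(H>174))&(S>150)&(V>60)&ok
    n,l,st,ce=cv2.connectedComponentsWithStats(red.astype(np.uint8))
    for i in range(1,n):
        if st[i,4]>30: k=P[l==i];print(' red',st[i],np.percentile(k,[2,50,98],axis=0).round().tolist())
    wh=(S<60)&(V>150)&ok
    n,l,st,ce=cv2.connectedComponentsWithStats(wh.astype(np.uint8))
    for i in range(1,n):
        if st[i,4]>150: k=P[l==i];print(' wh',st[i],np.percentile(k,[2,50,98],axis=0).round().tolist())
# crop
a=ld('s0')['frame'];b=ld('d0')['frame']
A=cv2.resize(a[100:250,230:360],(520,600),interpolation=cv2.INTER_CUBIC);B=cv2.resize(b[240:310,335:440],(280,187));C=cv2.resize(b[160:265,175:300],(280,235))
o=np.zeros((600,800,3),np.uint8);o[:,:520]=A;o[:187,520:]=B;o[200:435,520:]=C
cv2.imwrite('pics/crop0.png',o[:,:,::-1])
```

```text
s0 spoon n 711 mean [[ 478.55984 -282.81494]] ax [0.22220844 0.9749991 ] range -77.2913968426916 157.51049494750458 ends [[ 461.38504423 -358.17398607]] [[ 513.56000638 -129.2423459 ]] z [47.09838413 50.84943851 56.82043561]
 red [299 121  45  56 879] [[434.0, 176.0, 126.0], [513.0, 276.0, 186.0], [563.0, 368.0, 189.0]]
 red [322 159  14  15  50] [[546.0, 233.0, 139.0], [551.0, 260.0, 146.0], [557.0, 287.0, 153.0]]
 red [288 162   8   8  34] [[509.0, 162.0, 178.0], [519.0, 167.0, 184.0], [528.0, 172.0, 187.0]]
 red [288 172   7   8  36] [[510.0, 164.0, 137.0], [516.0, 166.0, 151.0], [527.0, 170.0, 159.0]]
 red [246 176  40  30 260] [[401.0, 50.0, -1.0], [517.0, 84.0, 165.0], [557.0, 151.0, 169.0]]
 red [303 180  12   8  45] [[555.0, 172.0, 138.0], [564.0, 176.0, 147.0], [567.0, 198.0, 159.0]]
 wh [   0    0   82  146 7001] [[-949.0, -180.0, -534.0], [-936.0, 12.0, -312.0], [-921.0, 141.0, 18.0]]
 wh [  90    0  240   78 9757] [[-960.0, 421.0, -644.0], [-935.0, 830.0, -394.0], [-801.0, 1720.0, -112.0]]
 wh [ 526   88   34   79 1409] [[617.0, 1551.0, -659.0], [665.0, 1715.0, -546.0], [
[... 1204 characters left out ...]
449.0], [1658.0, 1043.0, -134.0]]
 wh [ 178  129   98  129 4126] [[418.0, 84.0, 8.0], [517.0, 196.0, 61.0], [792.0, 311.0, 317.0]]
 wh [329 168  28  29 251] [[670.0, -104.0, 21.0], [681.0, -63.0, 78.0], [714.0, -31.0, 101.0]]
 wh [405 178  33  36 628] [[679.0, -317.0, 16.0], [691.0, -282.0, 128.0], [729.0, -263.0, 170.0]]
 wh [ 105  198   46   57 1973] [[353.0, 415.0, 56.0], [424.0, 484.0, 61.0], [503.0, 549.0, 66.0]]
 wh [262 208  15  18 236] [[541.0, 90.0, 6.0], [565.0, 111.0, 12.0], [590.0, 133.0, 18.0]]
 wh [351 247  64  33 318] [[486.0, -321.0, 1.0], [512.0, -223.0, 9.0], [535.0, -145.0, 59.0]]
 wh [345 255  71  44 894] [[440.0, -330.0, 3.0], [472.0, -232.0, 9.0], [505.0, -138.0, 53.0]]
```

View pics/crop0.png

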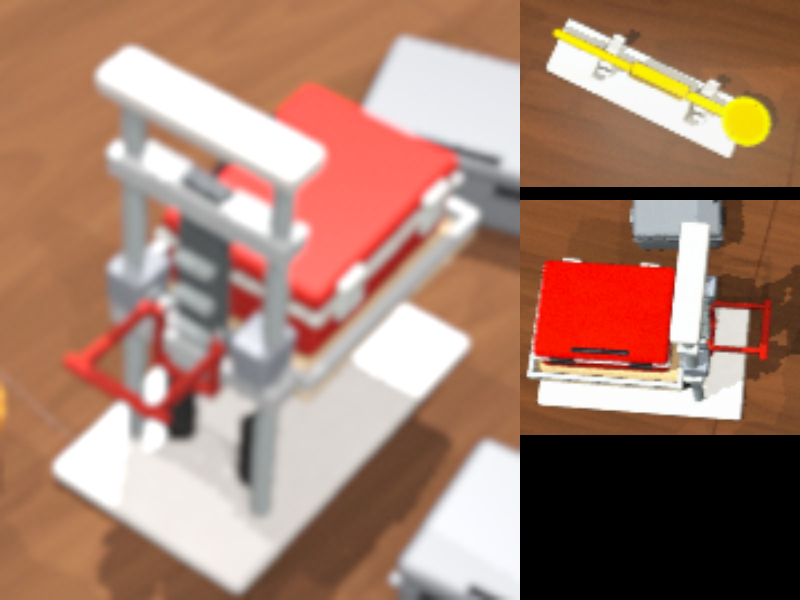

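The crop shows the spoon, the red U-shaped fork with its cross-bar at the outer end, and the lunchbox on the shelf. In crop pixels the bar runs from (70,358) to (165,410). Next I fit the lift frame and the bar.

Run:
```python
from h import *
for f in('s0','d0'):
    c=ld(f);P=pts(c);hsv=cv2.cvtColor(c['frame'],cv2.COLOR_RGB2HSV);ok=c['depth']>0
    H,S,V=[hsv[...,i].astype(int) for i in range(3)]
    near=(abs(P[...,0]-510)<130)&(abs(P[...,1]-160)<180)&ok
    q=P[near&(P[...,2]>305)].astype(np.float32);rc=cv2.minAreaRect(q[:,:2]);print(f,'top',rc,q[:,2].max(),np.median(q[:,2]))
    pl=near&(P[...,2]>7)&(P[...,2]<18)&(S<60);q=P[pl].astype(np.float32);rc=cv2.minAreaRect(q[:,:2]);print('plate',rc,cv2.boxPoints(rc).round().tolist())
    red=((H<8)|(H>172))&(S>130)&(V>50)&near&(P[...,1]<150)&(P[...,2]>130)
    q=P[red]; print('fork',len(q)); lo=q[q[:,1]<np.percentile(q[:,1],3)+14]
    # bar: outermost
    print('bar',np.percentile(lo,[3,25,50,75,97],axis=0).round(1).tolist())
    i=np.argsort(q[:,1]);print(q[i][::max(1,len(i)//25)].round().tolist())
    for n,lo,hi in(('cups',5,22),):
        m=(H>lo)&(H<hi)&(S>200)&(V>150)&ok&(P[...,2]>15)&(P[...,2]<60)&(P[...,0]>200);n,l,st,ce=cv2.connectedComponentsWithStats(m.astype(np.uint8));k=1+np.argmax(st[1:,4]);print('cups',st[k],np.percentile(P[l==k],[2,50,98],axis=0).round().tolist())
```

```text
Traceback (most recent call last):
cv2.error: OpenCV(4.12.0) /io/opencv/modules/imgproc/src/convhull.cpp:143: error: (-215:Assertion failed) total >= 0 && (depth == CV_32F || depth == CV_32S) in function 'convexHull'
```

Run:
```python
from h import *
mr=lambda q: cv2.minAreaRect(np.ascontiguousarray(q[:,:2],dtype=np.float32))
for f in('s0','d0'):
    c=ld(f);P=pts(c);hsv=cv2.cvtColor(c['frame'],cv2.COLOR_RGB2HSV);ok=c['depth']>0
    H,S,V=[hsv[...,i].astype(int) for i in range(3)]
    near=(abs(P[...,0]-510)<130)&(abs(P[...,1]-160)<180)&ok
    q=P[near&(P[...,2]>305)];rc=mr(q);print(f,'top',rc,np.median(q[:,2]))
    pl=near&(P[...,2]>7)&(P[...,2]<18)&(S<60);rc=mr(P[pl]);print('plate',rc,cv2.boxPoints(rc).round().tolist())
    red=((H<8)|(H>172))&(S>130)&(V>50)&near&(P[...,1]<150)&(P[...,2]>130)
    q=P[red]; i=np.argsort(q[:,1]);print(len(q),q[i][::max(1,len(i)//25)].round().tolist())
    lo=q[q[:,1]<np.percentile(q[:,1],3)+14]
    print('bar',np.percentile(lo,[3,25,50,75,97],axis=0).round(1).tolist())
    m=(H>5)&(H<22)&(S>200)&(V>150)&ok&(P[...,2]>15)&(P[...,2]<60)&(P[...,0]>200);n,l,st,ce=cv2.connectedComponentsWithStats(m.astype(np.uint8));k=1+np.argmax(st[1:,4]);print('cups',st[k],np.percentile(P[l==k],[2,50,98],axis=0).round().tolist())
```

```text
s0 top ((515.5367431640625, 135.0770721435547), (130.7780303955078, 32.51930236816406), 9.94493293762207) 312.7622165701125
plate ((502.98870849609375, 207.25912475585938), (150.7384490966797, 259.9490966796875), 9.714170455932617) [[407.0, 323.0], [451.0, 66.0], [599.0, 92.0], [555.0, 348.0]]
260 [[499.0, 47.0, 168.0], [495.0, 51.0, 169.0], [507.0, 52.0, 167.0], [508.0, 54.0, 167.0], [524.0, 55.0, 167.0], [536.0, 57.0, 169.0], [528.0, 58.0, 168.0], [540.0, 59.0, 168.0], [549.0, 60.0, 168.0], [557.0, 62.0, 167.0], [564.0, 64.0, 167.0], [501.0, 68.0, 161.0], [500.0, 73.0, 159.0], [553.0, 77.0, 168.0], [548.0, 81.0, 164.0], [496.0, 85.0, 164.0], [499.0, 89.0, 164.0], [549.0, 92.0, 167.0], [550.0, 97.0, 160.0], [548.0, 102.0, 165.0], [547.0, 109.0, 166.0], [547.0, 113.0, 166.0], [499.0, 116.0, 138.0], [545.0, 117.0, 168.0], [538.0, 121.0, 132.0], [541.0, 124.0, 162.0]]
bar [[496.8, 49.1, 162.9], [504.9, 53.4, 165.5], [520.8, 56.6, 166.6], [536.5, 59.5, 167.5], [559.8, 63.3, 169.5]]
cups [203 192  26  26 307] [[358.0, 3.0, 17.0], [374.0, 40.0, 31.0], [421.0, 64.0, 42.0]]
d0 top ((513.587
[... 368 characters left out ...]
9.0], [498.0, 57.0, 167.0], [544.0, 58.0, 168.0], [538.0, 59.0, 169.0], [522.0, 60.0, 167.0], [535.0, 61.0, 168.0], [530.0, 62.0, 168.0], [534.0, 63.0, 170.0], [540.0, 64.0, 167.0], [549.0, 67.0, 165.0], [497.0, 70.0, 158.0], [555.0, 73.0, 166.0], [550.0, 78.0, 161.0], [549.0, 83.0, 168.0], [547.0, 87.0, 170.0], [548.0, 93.0, 164.0], [548.0, 98.0, 169.0], [491.0, 105.0, 168.0], [493.0, 110.0, 167.0], [490.0, 115.0, 162.0], [546.0, 119.0, 165.0], [536.0, 123.0, 135.0], [539.0, 126.0, 165.0]]
bar [[492.7, 50.3, 163.3], [502.9, 55.3, 166.4], [519.9, 58.7, 167.8], [538.2, 61.6, 169.0], [558.1, 64.7, 172.7]]
cups [267 267  26  27 421] [[355.0, 2.0, 15.0], [396.0, 33.0, 32.0], [421.0, 67.0, 50.0]]
```

Run:
```python
from h import *
s=r.state();print(np.round(s['orientation'],3).tolist(),s['ee_pos'],s['clock'],s['wrist_force'],r.grip_depth)
for f in('s0','d0'):
    c=ld(f);P=pts(c);hsv=cv2.cvtColor(c['frame'],cv2.COLOR_RGB2HSV)
    H,S,V=[hsv[...,i].astype(int) for i in range(3)]
    y=(H>24)&(H<34)&(S>150)&(V>130)&(P[...,2]>30)&(P[...,2]<75)
    q=P[y];t=(q[:,:2]-[486.5,-243.5])@[.21,.977];q=q[(t>-60)]
    print(f,cv2.fitLine(q[:,:2].astype(np.float32),cv2.DIST_HUBER,0,.01,.01).ravel())
    t=(q[:,:2]-[486.5,-243.5])@[.21,.977];b=q[q[:,2]>52.5];print('block', b.mean(0),((b[:,:2]-[486.5,-243.5])@[.21,.977]).min(),((b[:,:2]-[486.5,-243.5])@[.21,.977]).max())
```

```text
[[0.934, 0.357, -0.001], [0.357, -0.934, 0.001], [-0.0, -0.001, -1.0]] [ 231.72964725 -606.93302729  221.87599663] 0.15 [-0.37779424 -0.54804544 -0.22395801] 18.700000000000003
s0 [ 1.9321392e-01  9.8115665e-01  4.9268225e+02 -2.2385423e+02]
block [ 488.28839619 -240.38341629   55.42287141] -57.754380923043286 97.12206660264444
d0 [ 2.1159196e-01  9.7735810e-01  4.9049521e+02 -2.1682870e+02]
block [ 486.14076058 -236.8821852    56.31063426] -59.46147175833082 114.53429185358586
```

```bash
python3 -m handwheel '[[[0,0,0],[47,-32.6,7.5],87],[[0,0,0],[47,-32.6,7.5],87],[[0,0,0],[47,-32.6,7.5],87],[[0,0,0],[47,-32.6,7.5],87],[[0,0,0],[47,-32.6,7.5],87],[[0,0,0],[47,-32.6,7.5],87],[[0,0,0],[47,-32.6,7.5],87],[[0,0,0],[47,-32.6,7.5],87]]' 50; python3 -m handwheel '[[[0,0,-9.6],[0,0,0],87],[[0,0,-9.6],[0,0,0],87],[[0,0,-9.6],[0,0,0],87],[[0,0,-9.6],[0,0,0],87],[[0,0,-9.5],[0,0,0],87],[[0,0,-9.5],[0,0,0],87],[[0,0,0],[0,0,0],87]]'
python3 - <<'E'
from h import *
s=r.state();R=np.array(s['orientation']);p=np.array(s['ee_pos']);print(R.round(3).tolist(),p,s['wrist_force'])
c=snap('wrist','w1');P=pts(c);hsv=cv2.cvtColor(c['frame'],cv2.COLOR_RGB2HSV)
H,S,V=[hsv[...,i].astype(int) for i in range(3)]
y=(H>24)&(H<34)&(S>150)&(V>130)&(P[...,2]>30)&(P[...,2]<75);q=P[y]
print(len(q),q.min(0),q.max(0))
t=(q[:,:2]-[486.8,-243.5])@[.203,.979];k=(t>-60);print(t.min(),t.max())
f=cv2.fitLine(q[k][:,:2].astype(np.float32),cv2.DIST_HUBER,0,.01,.01).ravel();print(f)
b=q[q[:,2]>53];tb=(b[:,:2]-[486.8,-243.5])@[.203,.979];print(b.mean(0),np.percentile(tb,[1,10,50,90,99]))
tgt=np.array([489.8,-228.8,28.5]);print('tool delta',R.T@(tgt-p))
E
```

```text
clock: 1.15
ee_pos: [490.8, -227.9, 162.3]
orientation: [[0.934, 0.356, 0.0], [0.356, -0.934, -0.0], [0.0, 0.0, -1.0]]
wrist_force: [1.5, -0.3, -1.0]
gripper_width: 87.2
grasp_force: 0.0
clock: 2.02
ee_pos: [489.9, -229.4, 162.3]
orientation: [[0.204, 0.979, -0.0], [0.979, -0.204, 0.0], [0.0, -0.0, -1.0]]
wrist_force: [-0.3, -0.0, -0.4]
gripper_width: 87.0
grasp_force: 0.0
[[0.204, 0.979, -0.0], [0.979, -0.204, 0.0], [0.0, -0.0, -1.0]] [ 489.91951921 -229.41605788  162.34064939] [-0.2948464  -0.04334945 -0.38933329]
1416 [ 441.94548592 -348.67117351   46.73131461] [ 513.49526332 -126.78550594   58.26038263]
-106.66181878437085 118.8582584350072
[ 2.0724790e-01  9.7828847e-01  4.9807526e+02 -1.9560242e+02]
[ 487.68255266 -245.98363422   56.17378091] [-96.72853099 -27.68871619   1.61521222  30.69179348  32.32122823]
tool delta [  0.54989651  -0.18834451 133.84085841]
```

View pics/w1.png

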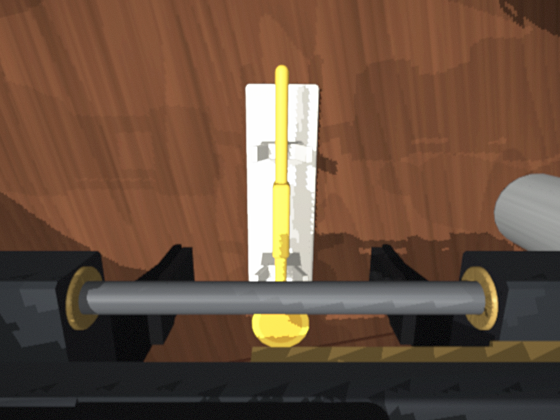

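The wrist view shows the spoon lined up with the tool, rod tip at (282,68) and grip block at (281,220). I'm going down to grasp it.

```bash
python3 -m handwheel '[[[0,0,0],[0.5,0.8,40],87],[[0,0,0],[0,0,40],87],[[0,0,0],[0,0,34],87],[[0,0,0],[0,0,20],87],[[0,0,0],[0,0,0],87],[[0,0,0],[0,0,0],87]]' && python3 -m handwheel '[[[0,0,0],[0,0,0],10],[[0,0,0],[0,0,0],10],[[0,0,0],[0,0,0],10],[[0,0,0],[0,0,0],10],[[0,0,0],[0,0,0],10],[[0,0,0],[0,0,0],10],[[0,0,0],[0,0,0],10],[[0,0,0],[0,0,0],10]]' 60
```

```text
clock: 2.82
ee_pos: [491.6, -229.3, 29.4]
orientation: [[0.204, 0.979, 0.001], [0.979, -0.204, -0.0], [-0.0, 0.001, -1.0]]
wrist_force: [0.6, 1.0, 0.7]
gripper_width: 86.7
grasp_force: 0.0
clock: 3.82
ee_pos: [490.9, -229.1, 28.5]
orientation: [[0.203, 0.979, -0.0], [0.979, -0.203, 0.0], [0.0, -0.0, -1.0]]
wrist_force: [-0.8, -0.2, -0.3]
gripper_width: 15.6
grasp_force: 0.1
```

```bash
python3 -m handwheel '[[[0,0,0],[0,0,0],5],[[0,0,0],[0,0,0],5],[[0,0,0],[0,0,0],5],[[0,0,0],[0,0,0],5]]' && python3 -m handwheel '[[[0,0,0],[0,0,-10],5],[[0,0,0],[0,0,-20],5],[[0,0,0],[0,0,-20],5],[[0,0,0],[0,0,-20],5],[[0,0,0],[0,0,-10],5],[[0,0,0],[0,0,0],5],[[0,0,0],[0,0,0],5]]'
```

```text
clock: 4.32
ee_pos: [491.0, -229.1, 28.6]
orientation: [[0.203, 0.979, -0.0], [0.979, -0.203, 0.0], [0.0, -0.0, -1.0]]
wrist_force: [0.1, 0.3, -1.1]
gripper_width: 13.2
grasp_force: 60.0
clock: 5.2
ee_pos: [490.5, -229.0, 107.9]
orientation: [[0.203, 0.979, -0.001], [0.979, -0.203, 0.0], [0.0, -0.001, -1.0]]
wrist_force: [-0.3, -0.2, -0.3]
gripper_width: 13.3
grasp_force: 60.0
```

```bash
python3 -m handwheel '[[[0,0,0],[37.8,8,-4.3],5],[[0,0,0],[37.8,8,-4.3],5],[[0,0,0],[37.8,8,-4.3],5],[[0,0,0],[37.8,8,-4.3],5],[[0,0,-7.2],[0,0,0],5],[[0,0,-7.2],[0,0,0],5],[[0,0,-7.2],[0,0,0],5],[[0,0,0],[0,0,0],5]]'; python3 -m handwheel '[[[0,0,0],[0,0,0],5],[[0,0,0],[0,0,0],5]]'
python3 - <<'E'
from h import *
s=r.state();R=np.array(s['orientation']);p=np.array(s['ee_pos']);print(s['wrist_force'],s['moment'])
O=np.array([514.3,135]);X=np.array([-.1702,.9854]);Y=np.array([-.9854,-.1702])
for n,f in(('scene','s1'),('side','d1')):
    c=snap(n,f);P=pts(c);hsv=cv2.cvtColor(c['frame'],cv2.COLOR_RGB2HSV)
    H,S,V=[hsv[...,i].astype(int) for i in range(3)]
    y=(H>24)&(H<34)&(S>150)&(V>100)&(P[...,2]>90);q=P[y]
    L=np.c_[(q[:,:2]-O)@X,(q[:,:2]-O)@Y,q[:,2]]
    print(f,len(q),'tip x',np.percentile(L[:,0],[1,99]));k=L[L[:,0]>np.percentile(L[:,0],99)-70]
    print(' rod line y(x), z(x):',np.polyfit(k[:,0],k[:,1],1),np.polyfit(k[:,0],k[:,2],1),np.median(k,0))
    red=((H<8)|(H>172))&(S>130)&(V>50)&(abs(P[...,0]-525)<60)&(abs(P[...,1]-70)<45)&(P[...,2]>130)
    q=P[red];L=np.c_[(q[:,:2]-O)@X,(q[:,:2]-O)@Y,q[:,2]];b=L[L[:,0]<-72];print(' bar',len(b),np.percentile(b,[3,50,97],axis=0).round(1).tolist())
a=ld('s1')['frame'];cv2.imwrite('pics/crop1.png',cv2.resize(a[120:320,160:360],(600,600))[:,:,::-1])
E
```

```text
clock: 6.2
ee_pos: [552.5, -87.5, 124.9]
orientation: [[-0.171, 0.985, -0.001], [0.985, 0.171, 0.001], [0.001, -0.001, -1.0]]
wrist_force: [-0.2, -0.1, -0.5]
gripper_width: 13.7
grasp_force: 60.0
clock: 6.45
ee_pos: [552.9, -87.5, 125.6]
orientation: [[-0.17, 0.985, -0.0], [0.985, 0.17, 0.0], [0.0, -0.0, -1.0]]
wrist_force: [-0.3, 0.6, -0.5]
gripper_width: 13.5
grasp_force: 60.0
[-0.26067576  0.57279668 -0.49908618] [-0.011236   -0.10847931  0.03901265]
s1 428 tip x [-353.27191988 -130.32316016]
 rod line y(x), z(x): [ 0.10287284 12.89135038] [-2.50860221e-02  1.41572582e+02] [-137.7630781    -2.23519968  145.4124003 ]
 bar 101 [[-83.6, -35.1, 161.7], [-79.6, 4.0, 166.7], [-73.1, 31.0, 169.4]]
d1 119 tip x [-356.02170079 -124.61333938]
 rod line y(x), z(x): [-0.05666546 -6.96623215] [ -0.14340794 126.61340383] [-158.83871327    1.97234073  147.84053139]
 bar 104 [[-81.9, -31.9, 162.0], [-77.4, 2.1, 167.4], [-72.9, 34.9, 171.8]]
```

View pics/crop1.png

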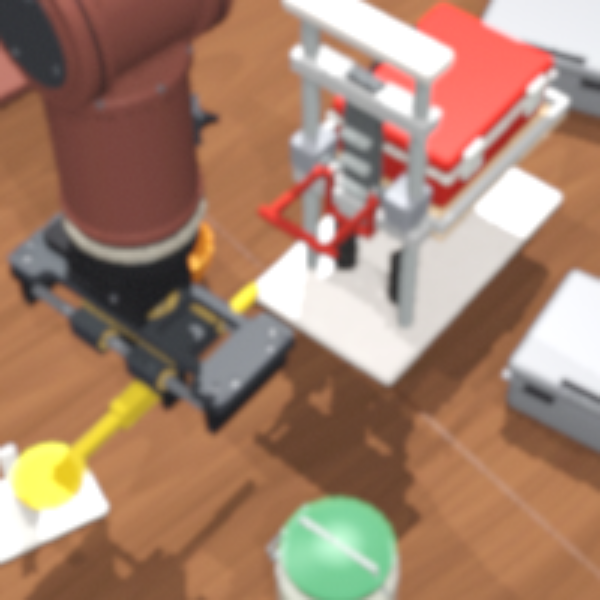

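The crop shows the rod end at (245,298), just short of the lift and in line with the bar between (265,212) and (330,248). I'm sliding it under the bar.

```bash
python3 -m handwheel '[[[0,0,0],[12,0,0],5],[[0,0,0],[15,0,0],5],[[0,0,0],[15,0,0],5],[[0,0,0],[15,0,0],5],[[0,0,0],[12,0,0],5],[[0,0,0],[0,0,0],5],[[0,0,0],[0,0,0],5],[[0,0,0],[0,0,0],5]]'; python3 -m handwheel '[[[0,0,0],[0,0,-4],5],[[0,0,0],[0,0,0],5],[[0,0,0],[0,0,0],5],[[0,0,0],[0,0,0],5]]'
python3 - <<'E'
from h import *
print(r.state()['wrist_force'],r.state()['ee_pos'],r.state()['moment'])
a=snap('scene','s2');b=snap('side','d2')
A=cv2.resize(a['frame'][150:250,215:315],(400,400),interpolation=cv2.INTER_CUBIC);B=cv2.resize(b['frame'][170:270,235:335],(400,400),interpolation=cv2.INTER_CUBIC)
cv2.imwrite('pics/crop2.png',np.hstack([A,B])[:,:,::-1])
E
```

```text
clock: 7.55
ee_pos: [541.2, -20.3, 125.7]
orientation: [[-0.171, 0.985, -0.0], [0.985, 0.171, -0.0], [-0.0, -0.0, -1.0]]
wrist_force: [-0.2, -1.0, -0.6]
gripper_width: 13.5
grasp_force: 60.0
clock: 8.05
ee_pos: [541.1, -19.6, 129.7]
orientation: [[-0.172, 0.985, -0.0], [0.985, 0.172, 0.0], [0.0, -0.0, -1.0]]
wrist_force: [-0.3, 0.2, -0.7]
gripper_width: 13.3
grasp_force: 60.0
[-0.28022248  0.1561571  -0.67920212] [541.08656637 -19.57613297 129.7150959 ] [ 0.01711206 -0.15739818 -0.04266714]
```

View pics/crop2.png

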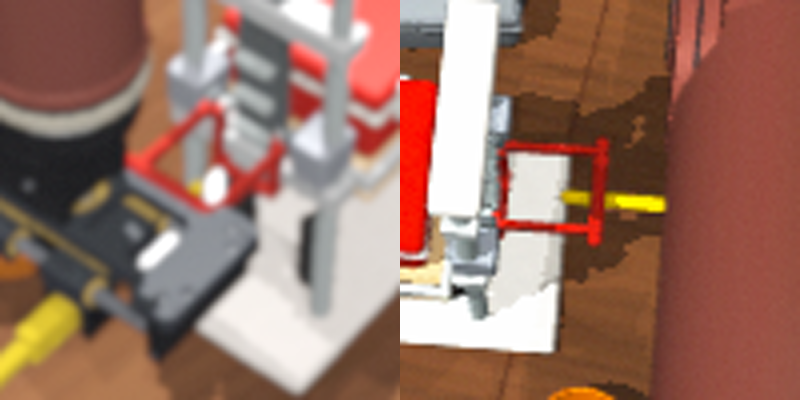

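The side crop shows the yellow rod passing under the red bar between the fork arms, with its tip at about (567,197) and the bar at (603,190). Raising slowly and watching the force.

```bash
cat > st.py <<'E'
from workcell import r
import numpy as np
s=r.state();print('  >>',s['clock'],'z',round(s['ee_pos'][2],2),'F',np.round(s['wrist_force'],2),'M',np.round(s['moment'],3))
E
python3 -m handwheel '[[[0,0,0],[0,0,-2],5],[[0,0,0],[0,0,-1],5],[[0,0,0],[0,0,0],5]]'|grep -i wrist; python3 st.py
python3 -m handwheel '[[[0,0,0],[0,0,-1],5],[[0,0,0],[0,0,-1],5],[[0,0,0],[0,0,0],5]]'|grep -i wrist; python3 st.py
python3 -m handwheel '[[[0,0,0],[0,0,-1],5],[[0,0,0],[0,0,-1],5],[[0,0,0],[0,0,0],5]]'|grep -i wrist; python3 st.py
python3 -m handwheel '[[[0,0,0],[0,0,-1],5],[[0,0,0],[0,0,-1],5],[[0,0,0],[0,0,0],5]]'|grep -i wrist; python3 st.py
```

```text
wrist_force: [-0.0, 0.1, -0.8]
  >> 8.525 z 132.92 F [-0.01  0.08 -0.82] M [-0.032 -0.096 -0.051]
wrist_force: [1.2, -0.2, -0.6]
  >> 8.9 z 134.87 F [ 1.16 -0.19 -0.64] M [-0.024 -0.093  0.03 ]
wrist_force: [-0.6, -0.7, -1.2]
  >> 9.275 z 136.83 F [-0.61 -0.71 -1.24] M [ 0.009 -0.092  0.008]
wrist_force: [-0.2, 0.8, -3.1]
  >> 9.65 z 138.63 F [-0.17  0.81 -3.14] M [-0.219 -0.228 -0.029]
```

```bash
python3 -m handwheel '[[[0,0,0],[0,0,-0.5],5],[[0,0,0],[0,0,-0.5],5],[[0,0,0],[0,0,0],5]]' >/dev/null; python3 st.py
python3 -m handwheel '[[[0,0,0],[0,0,-0.5],5],[[0,0,0],[0,0,-0.5],5],[[0,0,0],[0,0,0],5]]'>/dev/null; python3 st.py
```

```text
>> 10.025 z 139.75 F [-0.14 -0.41 -3.53] M [-0.281 -0.15  -0.003]
  >> 10.4 z 140.83 F [-0.23 -0.62 -3.16] M [-0.297 -0.129  0.012]
```

```bash
python3 -m handwheel '[[[0,0,0],[0,0,-0.5],5],[[0,0,0],[0,0,-0.5],5],[[0,0,0],[0,0,0],5]]' >/dev/null; python3 st.py
python3 -m handwheel '[[[0,0,0],[0,0,-0.5],5],[[0,0,0],[0,0,-0.5],5],[[0,0,0],[0,0,0],5]]'>/dev/null; python3 st.py
```

```text
>> 10.775 z 141.8 F [-0.07 -0.09 -4.08] M [-0.269 -0.182  0.039]
  >> 11.15 z 142.82 F [-0.11 -0.76 -3.73] M [-0.252 -0.186 -0.058]
```

```bash
cat > bar.py <<'E'
from h import *
import sys
O=np.array([514.3,135]);X=np.array([-.1702,.9854]);Y=np.array([-.9854,-.1702])
def go(c,f):
    P=pts(c);hsv=cv2.cvtColor(c['frame'],cv2.COLOR_RGB2HSV);H,S,V=[hsv[...,i].astype(int) for i in range(3)]
    L=np.dstack([(P[...,:2]-O)@X,(P[...,:2]-O)@Y,P[...,2]])
    w=(abs(L[...,1])<38)&(L[...,2]>120)&(L[...,2]<220)
    red=((H<8)|(H>172))&(S>130)&(V>50)&w&(L[...,0]<-70)&(L[...,0]>-100)&(abs(L[...,1])>8);b=L[red]
    box=((H<6)|(H>174))&(S>150)&(L[...,0]>20)&(L[...,0]<200)&(abs(L[...,1])<80)&(L[...,2]>60);k=L[box]
    ye=(H>24)&(H<34)&(S>150)&(V>90)&w&(L[...,0]>-110)&(L[...,0]<-30);y=L[ye]
    print(f,'bar z',np.median(b[:,2]).round(2),len(b),'box top',np.percentile(k[:,2],[50,90]).round(1),'rod',len(y),np.median(y,0).round(1) if len(y) else '',y[:,0].max().round(1) if len(y) else '')
if __name__=='__main__':
    if len(sys.argv)>1: [go(ld(f),f) for f in sys.argv[1:]]
    for n in('scene','side'): go(r.capture(n),n)
E
python3 bar.py d0 d2
```

```text
d0 bar z 167.34 87 box top [187.1 190.1] rod 0  
d2 bar z 167.71 86 box top [187.2 190.3] rod 48 [-89.6   1.3 150.9] -56.7
scene bar z 172.26 19 box top [185.5 187.8] rod 4 [-59.8  -1.2 161.2] -58.7
side bar z 173.22 86 box top [187.4 190.3] rod 54 [-88.    1.6 162.9] -56.6
```

```bash
python3 -m handwheel '[[[0,0,0],[0,0,-0.7],5],[[0,0,0],[0,0,-0.7],5],[[0,0,0],[0,0,-0.6],5],[[0,0,0],[0,0,0],5]]' >/dev/null; python3 st.py
python3 -m handwheel '[[[0,0,0],[0,0,-0.7],5],[[0,0,0],[0,0,-0.7],5],[[0,0,0],[0,0,-0.6],5],[[0,0,0],[0,0,0],5]]'>/dev/null; python3 st.py; python3 bar.py
```

```text
>> 11.75 z 144.81 F [-0.34  1.43 -3.75] M [-0.127 -0.117 -0.029]
  >> 12.25 z 146.82 F [ 0.16  1.68 -3.87] M [ 0.114 -0.023  0.022]
scene bar z 175.91 18 box top [185.4 187.8] rod 6 [-60.8  -2.9 166.5] -58.3
side bar z 176.92 82 box top [187.1 190. ] rod 50 [-90.3   1.4 168.1] -56.9
```

```bash
python3 -m handwheel '[[[0,0,0],[0,0,-0.5],5],[[0,0,0],[0,0,-0.5],5],[[0,0,0],[0,0,0],5]]' >/dev/null; python3 st.py; python3 bar.py
```

```text
>> 12.725 z 147.98 F [-0.46  0.29 -2.1 ] M [ 0.063 -0.067  0.041]
scene bar z 178.65 24 box top [180.9 183.3] rod 5 [-60.6  -2.5 167.1] -56.8
side bar z 178.03 87 box top [180.8 183.6] rod 49 [-88.    1.9 169.4] -56.8
```

The shelf has started to sink. A touch more lift for margin, then hold.

```bash
H='python3 -m handwheel'
python3 -m handwheel '[[[0,0,0],[0,0,-0.5],5],[[0,0,0],[0,0,-0.3],5],[[0,0,0],[0,0,0],5],[[0,0,0],[0,0,0],5],[[0,0,0],[0,0,0],5],[[0,0,0],[0,0,0],5],[[0,0,0],[0,0,0],5],[[0,0,0],[0,0,0],5]]' >/dev/null; python3 st.py; python3 bar.py
python3 -m handwheel '[[[0,0,0],[0,0,0],5],[[0,0,0],[0,0,0],5],[[0,0,0],[0,0,0],5],[[0,0,0],[0,0,0],5],[[0,0,0],[0,0,0],5],[[0,0,0],[0,0,0],5],[[0,0,0],[0,0,0],5],[[0,0,0],[0,0,0],5]]' >/dev/null; python3 st.py; python3 bar.py
```

```text
>> 13.825 z 148.55 F [-0.61  0.01 -2.19] M [-0.155 -0.18   0.066]
scene bar z 178.18 23 box top [135.5 138.2] rod 4 [-61.3  -1.6 168.5] -58.7
side bar z 179.12 83 box top [135.5 138.6] rod 50 [-89.    1.6 169.6] -56.8
  >> 14.925 z 148.58 F [ 0.13 -0.51 -2.24] M [-0.226 -0.132 -0.006]
scene bar z 178.37 19 box top [90.  92.9] rod 6 [-59.7  -2.2 167.7] -56.7
side bar z 178.93 84 box top [90.2 93.3] rod 49 [-88.    1.5 169.6] -56.8
```

```bash
python3 -m handwheel '[[[0,0,0],[0,0,0],5],[[0,0,0],[0,0,0],5],[[0,0,0],[0,0,0],5],[[0,0,0],[0,0,0],5],[[0,0,0],[0,0,0],5],[[0,0,0],[0,0,0],5],[[0,0,0],[0,0,0],5],[[0,0,0],[0,0,0],5]]' >/dev/null; python3 st.py; python3 bar.py
python3 -m handwheel '[[[0,0,0],[0,0,0],5],[[0,0,0],[0,0,0],5],[[0,0,0],[0,0,0],5],[[0,0,0],[0,0,0],5],[[0,0,0],[0,0,0],5],[[0,0,0],[0,0,0],5],[[0,0,0],[0,0,0],5],[[0,0,0],[0,0,0],5]]' >/dev/null; python3 st.py; python3 bar.py
```

```text
>> 16.025 z 148.57 F [ 0.43 -0.24 -2.55] M [-0.197 -0.115 -0.022]
scene bar z 178.52 18 box top [85.2 88.5] rod 6 [-60.6  -2.7 168.7] -58.1
side bar z 178.75 85 box top [87.4 90.7] rod 49 [-88.    1.6 168.9] -56.9
  >> 17.125 z 148.57 F [ 0.25 -0.3  -2.33] M [-0.21  -0.133  0.032]
scene bar z 177.92 21 box top [85.  87.9] rod 6 [-60.5  -2.7 168.6] -57.9
side bar z 179.31 83 box top [87.4 90.7] rod 48 [-89.1   1.4 169.4] -56.9
```

The shelf is fully down, with the box top 100 mm lower. Now I lower the rod and back it out.

```bash
python3 -m handwheel '[[[0,0,0],[0,0,3],5],[[0,0,0],[0,0,4],5],[[0,0,0],[0,0,4],5],[[0,0,0],[0,0,4],5],[[0,0,0],[0,0,5],5],[[0,0,0],[0,0,4],5],[[0,0,0],[0,0,0],5]]' >/dev/null; python3 st.py
python3 -m handwheel '[[[0,0,0],[-10,0,0],5],[[0,0,0],[-15,0,0],5],[[0,0,0],[-20,0,0],5],[[0,0,0],[-25,0,0],5],[[0,0,7.2],[0,0,0],5],[[0,0,7.2],[0,0,0],5],[[0,0,7.2],[0,0,0],5],[[0,0,0],[0,0,0],5]]' >/dev/null; python3 st.py
python3 - <<'E'
from h import *
s=r.state();R=np.array(s['orientation']);print(R.round(3).tolist(),R.T@(np.array([490.9,-229.1,110])-s['ee_pos']))
E
```

```text
>> 18.1 z 124.2 F [-0.31 -0.51 -0.47] M [ 0.048 -0.054 -0.047]
  >> 19.1 z 124.55 F [-0.88 -0.24 -0.09] M [-0.038 -0.072  0.001]
[[0.203, 0.979, -0.0], [0.979, -0.203, -0.0], [-0.0, 0.0, -1.0]] [-148.89836887  -32.73327309   14.60300675]
```

```bash
python3 -m handwheel '[[[0,0,0],[-37.2,-8.2,3.6],5],[[0,0,0],[-37.2,-8.2,3.6],5],[[0,0,0],[-37.2,-8.2,3.6],5],[[0,0,0],[-37.3,-8.1,3.6],5],[[0,0,0],[0,0,0],5],[[0,0,0],[0,0,0],5]]' >/dev/null; python3 st.py
python3 - <<'E'
from h import *
s=r.state();R=np.array(s['orientation']);p=np.array(s['ee_pos']);print(R.T@(np.array([490.9,-229.1,29.1])-p))
U=np.array([.205,.979])
for f in('w0x','wrist','d0x'):
    if f!='wrist':continue
    c=snap('wrist','w3');P=pts(c);hsv=cv2.cvtColor(c['frame'],cv2.COLOR_RGB2HSV);H,S,V=[hsv[...,i].astype(int) for i in range(3)]
    q=P[(H>24)&(H<34)&(S>150)&(V>100)&(P[...,2]>60)&(P[...,2]<200)]
    t=(q[:,:2]-p[:2])@U;l=(q[:,:2]-p[:2])@[.979,-.205];k=t>30
    print('tip',t.max(),'z slope',np.polyfit(t[k],q[k][:,2],1),'lat',np.polyfit(t[k],l[k],1),len(q))
E
```

```text
>> 19.85 z 110.23 F [ 0.02 -0.08 -0.89] M [-0.018 -0.137  0.022]
[-1.38259245  0.08137026 81.13453035]
tip 104.00716760182154 z slope [-8.00609333e-03  1.32317233e+02] lat [ 0.01101818 -1.72427352] 2567
```

The spoon hasn't slipped in the grip. I'm lowering it into the notches and releasing.

```bash
python3 -m handwheel '[[[0,0,0],[-1.4,0,25],5],[[0,0,0],[0,0,25],5],[[0,0,0],[0,0,15],5],[[0,0,0],[0,0,8],5],[[0,0,0],[0,0,4],5],[[0,0,0],[0,0,3.5],5],[[0,0,0],[0,0,0],5],[[0,0,0],[0,0,0],5]]' >/dev/null; python3 st.py
python3 -m handwheel '[[[0,0,0],[0,0,0],30],[[0,0,0],[0,0,0],60],[[0,0,0],[0,0,0],87],[[0,0,0],[0,0,0],87],[[0,0,0],[0,0,0],87],[[0,0,0],[0,0,0],87],[[0,0,0],[0,0,0],87],[[0,0,0],[0,0,0],87]]'
```

```text
>> 20.9 z 30.04 F [-1.27 -0.26  0.48] M [-0.013 -0.051  0.026]
clock: 21.9
ee_pos: [490.6, -229.1, 29.6]
orientation: [[0.203, 0.979, -0.0], [0.979, -0.203, 0.0], [-0.0, -0.0, -1.0]]
wrist_force: [0.1, 0.4, 0.0]
gripper_width: 83.7
grasp_force: 0.0
```

```bash
python3 -m handwheel '[[[0,0,0],[0,0,-15],87],[[0,0,0],[0,0,-30],87],[[0,0,0],[0,0,-45],87],[[0,0,0],[0,0,-45],87],[[0,0,0],[0,0,0],87],[[0,0,0],[0,0,0],87]]' |head -2
python3 - <<'E'
from h import *
c=snap('wrist','w4');P=pts(c);hsv=cv2.cvtColor(c['frame'],cv2.COLOR_RGB2HSV);H,S,V=[hsv[...,i].astype(int) for i in range(3)]
q=P[(H>24)&(H<34)&(S>150)&(V>130)&(P[...,2]>30)&(P[...,2]<75)]
t=(q[:,:2]-[486.8,-243.5])@[.203,.979];k=t>-60
print(t.max(),np.percentile(q[:,2],[5,50,95]),cv2.fitLine(q[k][:,:2].astype(np.float32),cv2.DIST_HUBER,0,.01,.01).ravel())
E
python3 bar.py
python3 - <<'E'
from h import *
b=snap('side','d4')['frame'];cv2.imwrite('pics/end.png',b[:,:,::-1])
E
```

```text
clock: 22.65
ee_pos: [490.5, -229.0, 165.0]
119.09154231774417 [48.56646982 51.30762602 56.47391695] [ 2.0355397e-01  9.7906375e-01  4.9927063e+02 -1.9808736e+02]
scene bar z 166.42 79 box top [85.1 88.3] rod 0  
side bar z 167.54 86 box top [87.4 90.7] rod 0
```

View pics/end.png

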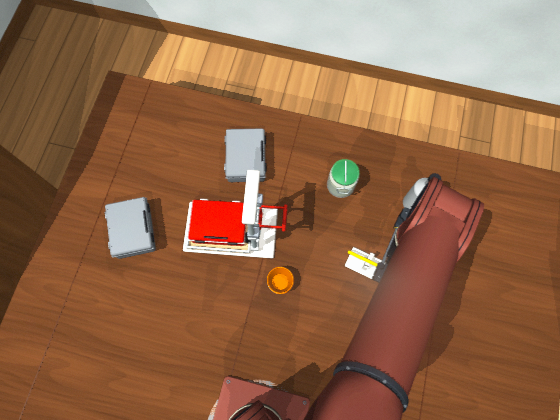

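The side view shows the lunchbox down on the shelf at (217,222) and the catch back at rest at (275,217). The spoon is back in its rest at (365,258). The jar at (343,178), cups at (280,281) and bottle near (415,193) haven't moved. Handing in.

```bash
python3 -c "
from workcell import r
print(r.finish_job())"
```

```text
the job is handed in; nothing more can be done
None
```

The spoon held the catch up until the shelf was fully down, then went back in its rest and was let go; I handed the job in at about 23 s, and no verdict came back.

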